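Slide a sample disc out from under a spring flap

ROBOT

A 6-joint arm with a two-finger parallel gripper is mounted at the origin on the work surface; the furniture and walls round the work are solid. World frame = base frame: x ahead of the robot, y to its left, z up, the work surface at z = 0. Lengths are in m, angles in degrees, forces in N, time in s.
With the tool pointing down it reaches from about 0.3 to 0.75 m from the base axis. Payload 8.5 kg.
Tool frame: the origin (TCP) lies at the very end of the fingers, on their centre line; the grasp point (between the pads) lies 19 mm behind it (grip_depth is the distance from the TCP to the grasp point, in m); z points along the fingers, y is the direction in which the jaws open and shut (so a half turn about z gives the same grasp; the last joint's range is limited). The gripper opens to 85 mm and grips with 20 to 120 N. Pads are 22 mm wide; open, the fingers measure 114 mm over their backs; the gripper's body (76 mm by 85 mm) begins 54 mm behind the grasp point. The pads swing forward as they close: fully open they stand 13 mm farther back than shut.
Start: joints at [60.602, 21.807, 74.336, -0, 83.858, -12.336], TCP at [0.161, 0.526, 0.21] pointing down, gripper open.
Joint ranges: [-178.18, 178.18], [-50.72, 133.34], [12.68, 142.11], [-81.47, 261.47], [9.98, 163.14], [-165.26, 165.26]. Speed limits (degrees/s): [136.94, 136.94, 180, 180, 180, 180].

INTERFACE

Orientations are given as a 3x3 rotation matrix whose columns are the frame's x, y, z axes.
In Python, from rig import observe, get_image, close_job, silhouettes, grip_depth gives the robot as it stands. The module is installed in compiled form; this text tells all that it offers.
- The arm moves only by the shell command python3 -m crank 'ROWS' [FORCE]. ROWS is a JSON object of lists of equal length, an entry for each row: "slide": the shift along the tool's x, y, z in m, a list of three; "roll": the turn about the tool's z in rad; "grip": the finger opening in m, from 0 to 0.0854. A call has exactly 8 rows; each row is the pose to reach, as a shift and turn from the pose commanded when the call began, along the tool's axes at that moment; what a row does not reach only later rows make up. A row lasts 1/10 s, in which the tool goes at most 50 mm and 8.59 degrees, less where a joint would pass 70% of its speed; a pose out of reach is approached as far as the arm can. A call with a gripper value outside its range is refused whole. The fingers move at their own pace and stop on an object; FORCE is the grip in N (left out, the last holds). Time passes only in rows, so rows that repeat a pose let the fingers close, or fill a call up. It gives the time, the measured TCP pose, the force and the opening at its end, in the units of the state.
- observe(): the state, without advancing time (a new reading comes with each control period).
- get_image(name): name is "scene" or "top" or "wrist"; returns a dict with "frame" (384x512x3 uint8, red, green, blue), "fx", "fy", "cx", "cy" (pixels), "xyz" and "rotation" of the camera in the world. Camera axes: x right, y down, z forward; pixel columns grow to the right and rows downward; lengths in m; the calibration is good to about 2 mm. A picture is of the moment at which its call begins. There is no depth.
- close_job(): hands the job in, once; it reports no verdict.
Trained networks look in a picture, given as the dict that the camera call returned (one of the last four; its "shot" number tells which), for a name from the list of things; names that differ only in an ending like _2 or _b are one class to them, and where a whole thing is asked for, a point or a joint stands for the part that bears it (a point fixed in the world has none). Each returns a list of dicts, best first, with "confidence" (0 to 1); they miss things now and then, are a little off and sometimes report something else, mostly with a low value. They report only what shows in the picture. A call takes as long as a camera call.
- silhouettes(target, picture): "pixels" (384x512 bool, what is visible of it) and "box" ([centre column, centre row, width, height] in pixels, round what is visible of it).
The state is a dict: "time_s": time; "q": joint angles; "qvel": joint speeds; "joint_efforts": joint torques, N m; "position": TCP position; "tool_rot": TCP orientation; "ft_force": force on the tool from outside, world axes, zero at the start; "wrist_torque": the same for the moment, N m; "grip_width": finger opening in m.
Only numpy, scipy, OpenCV 4.12 (cv2) and the standard library are available. Lean on these libraries where they do the work, as an engineer would, in place of code of your own. Each camera call takes 0.05 s, during which the arm holds its last target.

TASK

The steel disc lies in the covered lane of the aluminium dispenser. Push down through the lane's clear spring flap, keep the flap held open and slide the disc along the lane out into the open tray at its end; then let the flap spring fully shut, with the disc left lying flat in the tray, completely clear of the flap. Leave the things standing around it where they are.

Things in the scene. Friction and masses are not known exactly. Their poses are not given: they have to be found in the camera images.
- dispenser: Fixed aluminium trough (lane). Origin: middle of the lane, at worktop level; z up, y along the lane. Inside: x -23 to 23, y -95 to 95 mm; flat black floor 3 mm above the worktop. Walls 4 mm thick: at x -25 (top 48 mm above worktop), x +25 (top 49), end wall y +97 (top 46). No wall at y -95 (outlet): the floor runs level into an open tray. A clear flap roofs the lane.
- flap (a joint): Clear flap with metal edge, 38 x 186 mm, 3 mm thick, 50 mm above the worktop, hinged along the top of the +x wall, roofing the whole lane. Rad: 0 = shut (level); grows as the free edge is pushed DOWN into the lane; stop 1.25 (edge then 13 mm above worktop, just above the disc). It does not lift outward. A light spring shuts it: about 1 N at the edge to start, 2 to 3 N wide open.
- flap_edge (a point): Middle of the flap's free edge; shut, it stands 8 mm from the -x wall. Between the wide-open flap and the -x wall there is room for fingers up to 30 mm wide across the lane; the flap leans on them at about 1.0 to 1.25 rad, also while they move along the lane.
- outlet (a point): Middle of the lane's outlet, on the floor: here the lane and its flap roof end and the tray begins. Axes as the dispenser's. The tray lies on the -y side: 80 mm long, 46 mm wide inside, rim 12 mm above the worktop, nothing above it.
- disc: Plain steel disc, diameter 32 mm, 9 mm thick, about 60 g, lying flat on the lane's floor under the flap. Origin: centre of its underside. It starts at least 67 mm (centre) from the end wall at local y = +95 mm, so that shut fingers can go down between the end wall and the disc.
- weight_1: Brass knob weight standing beside the dispenser, diameter 25, 30 mm high; origin under its centre. Leave alone.
- vial_1: Glass vial with black cap beside the dispenser, diameter 24, 56 mm high; origin under its centre. Leave alone.
- petri_dish: Small covered dish beside the dispenser, diameter 61, 16 mm high; origin under its centre. Leave alone.
- rubber_stopper: Red rubber stopper beside the tray, diameter 26, 26 mm high; origin under its centre. Leave alone.

How it is judged:
By the outcome, as a careful person would: the job done as asked, in the order asked, and still so for the second after the job is handed in, with the robot touching nothing.
It also fails if it takes over 35 s, if anything falls off the work surface, if the arm or the gripper's body presses on something with over 40 N, if the wrist force passes 120 N, or if a joint passes its speed limit or range.

## Working session

There is one attempt and no reset: what is moved stays moved. The work goes in short steps, Python scripts to look and compute and a shell command to move; the robot and the scene stay as the last step left them, time stands still between calls to the robot, and variables do not carry over. Pictures are saved under pics/ and viewed, and the job is handed in when it is done.

```bash
mkdir -p pics; cat > h.py <<'E'
import numpy as np, cv2
from rig import *
def save(p,n): cv2.imwrite('pics/'+n,cv2.cvtColor(p['frame'],cv2.COLOR_RGB2BGR))
def ray(p,u,v,z):
    d=np.array(p['rotation'])@np.array([(u-p['cx'])/p['fx'],(v-p['cy'])/p['fy'],1]); o=np.array(p['xyz'])
    return o+d*(z-o[2])/d[2]
def proj(p,X):
    c=np.array(p['rotation']).T@(np.array(X)-np.array(p['xyz'])); return p['fx']*c[0]/c[2]+p['cx'],p['fy']*c[1]/c[2]+p['cy']
E
python3 - <<'E'
from h import *
s=observe(); print(s['time_s'],s['position'],np.round(s['tool_rot'],3).tolist(),grip_depth)
for n in ['top','scene']:
    p=get_image(n); save(p,n+'0.png'); print(n,p['xyz'],np.round(p['rotation'],3).tolist(),p['fx'],p['cx'],p['cy'])
    for t in ['dispenser','flap','disc','weight_1','vial_1','petri_dish','rubber_stopper']:
        for d in silhouettes(t,p)[:2]: print(t,round(d['confidence'],2),np.round(d['box'],1).tolist())
E
```

```text
0.0 [0.1612242  0.52548822 0.20931459] [[-0.956, 0.293, -0.001], [0.293, 0.956, -0.001], [0.0, -0.001, -1.0]] 0.0187
top [0.50171458 0.2422416  0.92124227] [[0.026, -0.994, 0.105], [-0.999, -0.028, -0.016], [0.019, -0.104, -0.994]] 424.2172919488311 252.10664193537633 198.41607670963737
dispenser 0.59 [290.8, 194.9, 92.8, 113.1]
flap 0.82 [282.1, 209.3, 64.2, 81.8]
weight_1 0.63 [295.3, 258.1, 11.8, 15.0]
petri_dish 0.91 [237.9, 202.9, 25.1, 29.4]
rubber_stopper 0.52 [237.6, 204.3, 31.1, 30.8]
scene [ 0.35478035 -0.30390692  0.6451424 ] [[0.91, -0.298, 0.287], [-0.413, -0.629, 0.658], [-0.016, -0.718, -0.696]] 478.4743461033702 247.36695104714 189.0675575496031
dispenser 0.77 [281.6, 243.1, 173.6, 61.2]
flap 0.87 [258.4, 228.8, 117.7, 29.9]
vial_1 0.83 [304.0, 207.2, 13.7, 27.2]
petri_dish 0.93 [240.5, 205.8, 30.8, 22.2]
rubber_stopper 0.51 [348.7, 213.2, 15.8, 16.3]
```

View pics/top0.png

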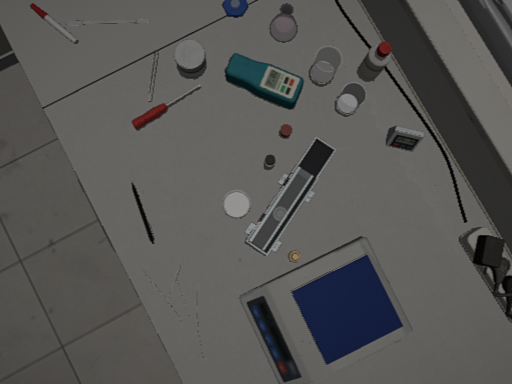

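View pics/scene0.png

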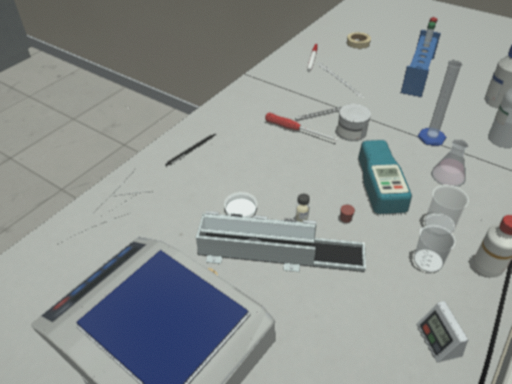

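The top view shows the dispenser running from the closed end near (258,248) to the tray near (325,145), with the disc faint at about (280,213). I'll zoom in on it.

```bash
python3 - <<'E'
from h import *
p=get_image('top'); f=p['frame'][125:265,225:350]
f=cv2.resize(f,None,fx=4.2,fy=4.2,interpolation=cv2.INTER_CUBIC); cv2.imwrite('pics/topz.png',cv2.cvtColor(f,cv2.COLOR_RGB2BGR))
p=get_image('scene'); f=p['frame'][180:280,185:375]
f=cv2.resize(f,None,fx=4.2,fy=4.2,interpolation=cv2.INTER_CUBIC); cv2.imwrite('pics/scenez.png',cv2.cvtColor(f,cv2.COLOR_RGB2BGR))
E
```

```text
(no output)
```

View pics/topz.png

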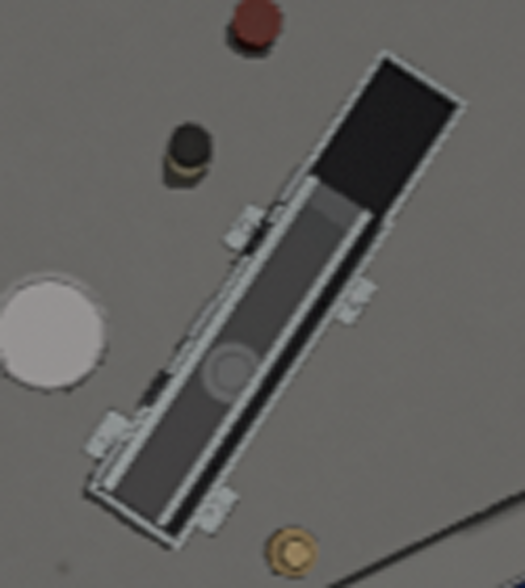

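View pics/scenez.png

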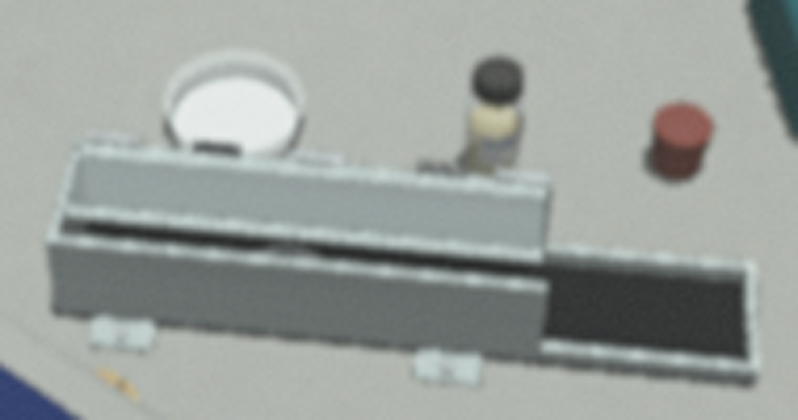

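```bash
cat >> h.py <<'E'
def L2W(P,l):
    x,y,a=P; c,s=np.cos(a),np.sin(a); l=np.array(l)/1000
    return np.array([x+c*l[0]-s*l[1], y+s*l[0]+c*l[1], l[2]])
E
python3 - <<'E'
from h import *
from scipy.optimize import least_squares
t=get_image('top'); s=get_image('scene')
T=lambda u,v:(225+u/4.2-.4,125+v/4.2-.4); S=lambda u,v:(185+u/4.2-.4,180+v/4.2-.4)
C=[(t,T(388,52),(27,-179,12)),(t,T(466,103),(-27,-179,12)),(t,T(88,488),(27,99,47)),(t,T(180,548),(-27,99,46)),(t,T(160,522),(-15,93,51)),(t,T(370,212),(-15,-93,51)),
(s,S(52,238),(-27,99,48)),(s,S(548,285),(-27,-95,48)),(s,S(755,375),(-27,-179,12)),(s,S(752,262),(27,-179,12)),(s,S(548,178),(23,-93,51))]
f=lambda P:np.concatenate([np.array(proj(c,L2W(P,l)))-uv for c,uv,l in C])
best=min((least_squares(f,[.45,.2,a]) for a in np.arange(0,6.3,.7)),key=lambda r:r.cost)
print(best.x,np.degrees(best.x[2])); print(np.round(best.fun.reshape(-1,2),1).tolist())
P=best.x; np.save('P.npy',P)
d=ray(t,*T(231,372),.012); c,sn=np.cos(P[2]),np.sin(P[2]); e=d[:2]-P[:2]; print('disc local',1000*np.array([c*e[0]+sn*e[1],-sn*e[0]+c*e[1]]))
def loc(w): e=w[:2]-P[:2]; return np.round(1000*np.array([c*e[0]+sn*e[1],-sn*e[0]+c*e[1]]))
for n,uv,z in [('vial',T(190,140),.056),('dish',T(50,333),.016),('stopper',T(257,22),.026),('brass',T(294,552),.03)]: print(n,loc(ray(t,*uv,z)),ray(t,*uv,z).round(3))
R=np.array(observe()['tool_rot']); print(np.degrees(np.arctan2(R[1,1],R[0,1])), observe()['time_s'])
E
```

```text
[0.57598807 0.16520352 1.00218523] 57.420983921933946
[[-1.4, -1.9], [0.6, -0.4], [-1.1, -0.5], [-1.2, 0.1], [0.4, 0.6], [0.3, -0.2], [-1.8, 0.3], [-0.2, 1.2], [0.9, -0.9], [0.6, 0.3], [-0.0, 1.9]]
disc local [-2.89197924  8.38356986]
vial [ 79. -71.] [0.678 0.193 0.056]
dish [85. 44.] [0.584 0.26  0.016]
stopper [  87. -148.] [0.747 0.159 0.026]
brass [-78.  67.] [0.477 0.136 0.03 ]
72.93956301555758 1.0
```

```bash
cat >> h.py <<'E'
def tgt(P,l,yaw_off=-90):
    s=observe(); R=np.array(s['tool_rot']); w=L2W(P,l); d=R.T@(w-np.array(s['position']))
    yaw=np.degrees(np.arctan2(R[1,1],R[0,1])); dy=(np.degrees(P[2])+yaw_off-yaw+180)%360-180
    print('slide',np.round(d,4),'roll',round(-np.radians(dy),4),'t',s['time_s'],'pos',np.round(s['position'],4),'F',np.round(s['ft_force'],2),'w',world2l(P,s['position']))
def world2l(P,w):
    c,s=np.cos(P[2]),np.sin(P[2]); e=np.array(w[:2])-P[:2]; return np.round([1000*(c*e[0]+s*e[1]),1000*(-s*e[0]+c*e[1]),1000*w[2]],1)
E
python3 - <<'E'
from h import *
P=np.load('P.npy'); tgt(P,(-6,58,180))
E
```

```text
slide [-0.4447 -0.2133  0.0299] roll 1.8416 t 1.0 pos [0.1614 0.5258 0.2099] F [-0.1  -0.3  -0.38] w [ 80.6 543.6 209.9]
```

```bash
python3 -m crank '{"slide":[[-0.04,-0.02,0],[-0.085,-0.04,0],[-0.13,-0.062,0],[-0.175,-0.084,0],[-0.22,-0.106,0],[-0.265,-0.127,0],[-0.31,-0.148,0],[-0.35,-0.168,0]],"roll":[0.14,0.29,0.44,0.59,0.74,0.89,1.04,1.19],"grip":[0,0,0,0,0,0,0,0]}' 40
python3 - <<'E'
from h import *
P=np.load('P.npy'); tgt(P,(-6,58,180))
E
```

```text
time_s: 1.8
position: [0.4482, 0.2607, 0.2101]
tool_rot: [[-0.076, 0.997, 0.0], [0.997, 0.076, 0.0], [0.0, 0.0, -1.0]]
ft_force: [0.5, 0.3, -0.1]
grip_width: -0.0003
slide [-0.0748  0.0701  0.0301] roll 0.6448 t 1.8 pos [0.4482 0.2607 0.2101] F [ 0.45  0.32 -0.12] w [ 11.6 159.  210.1]
```

```bash
python3 -m crank '{"slide":[[-0.02,0.018,0],[-0.04,0.036,0.01],[-0.06,0.054,0.02],[-0.075,0.07,0.03],[-0.075,0.07,0.03],[-0.075,0.07,0.03],[-0.075,0.07,0.03],[-0.075,0.07,0.03]],"roll":[0.14,0.29,0.44,0.59,0.645,0.645,0.645,0.645],"grip":[0,0,0,0,0,0,0,0]}' 40
python3 - <<'E'
from h import *
P=np.load('P.npy'); tgt(P,(-6,58,180))
for n in ['wrist','top','scene']:
    p=get_image(n); save(p,n+'1.png')
    if n=='wrist': 
        print(p['xyz'],np.round(p['rotation'],3).tolist(),p['fx'],p['cx'],p['cy'])
        for d in silhouettes('disc',p): print(d['confidence'],d['box'])
E
```

```text
time_s: 2.6
position: [0.5224, 0.1939, 0.1803]
tool_rot: [[0.531, 0.847, 0.001], [0.847, -0.531, 0.0], [0.0, 0.0, -1.0]]
ft_force: [0.8, 0.3, 0.3]
grip_width: -0.0002
slide [-0.0014  0.0026  0.0003] roll 0.0085 t 2.6 pos [0.5224 0.1939 0.1803] F [0.79 0.34 0.3 ] w [ -4.6  60.6 180.3]
[0.56048656 0.25464663 0.34386353] [[0.848, -0.51, -0.146], [-0.531, -0.814, -0.235], [0.001, 0.276, -0.961]] 340.03801943948497 259.81207056903895 192.45229208099656
```

View pics/wrist1.png

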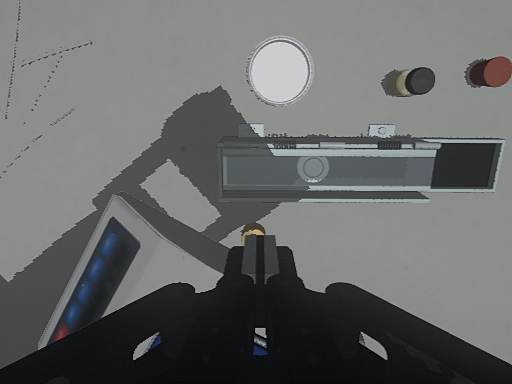

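View pics/scene1.png

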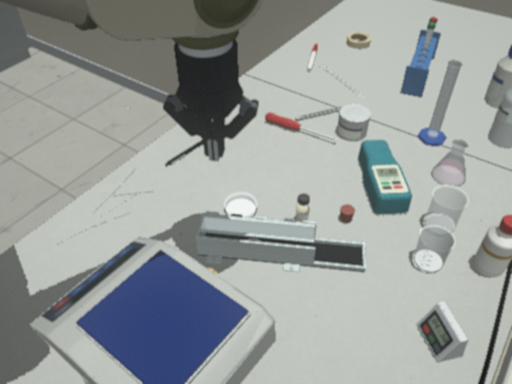

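View pics/top1.png

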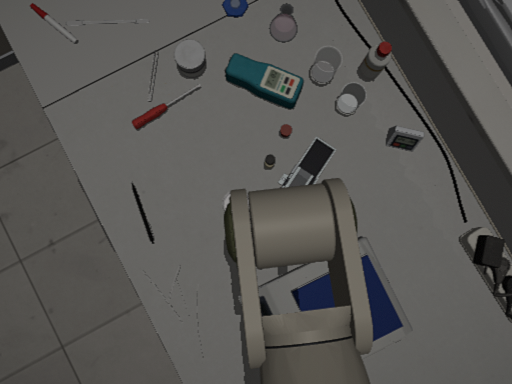

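The wrist view shows the lane nearly horizontal, from col 218 to 505 and rows 137 to 202, with the disc ring at about (313,167). The scene shows the hand still high above it. I'll refine the pose from the wrist view.

```bash
python3 - <<'E'
from h import *
im=cv2.imread('pics/wrist1.png')[115:215,207:512]
cv2.imwrite('pics/wristz.png',cv2.resize(im,None,fx=2.6,fy=2.6,interpolation=cv2.INTER_CUBIC))
E
```

```text
(no output)
```

View pics/wristz.png

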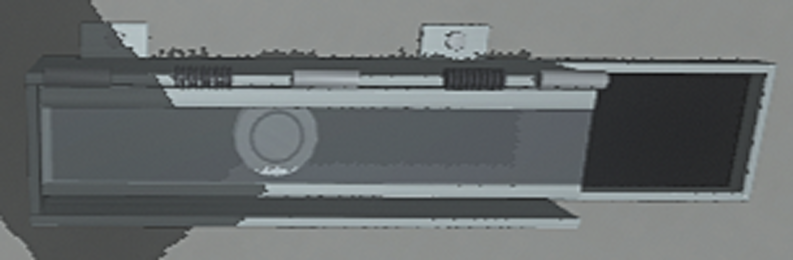

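```bash
python3 - <<'E'
from h import *
from scipy.optimize import least_squares
t=get_image('top'); s=get_image('scene'); w=get_image('wrist')
T=lambda u,v:(225+u/4.2-.4,125+v/4.2-.4); S=lambda u,v:(185+u/4.2-.4,180+v/4.2-.4); W=lambda u,v:(207+u/2.6-.3,115+v/2.6-.3)
A=[(t,T(388,52),(27,-179,12)),(t,T(466,103),(-27,-179,12)),(t,T(88,488),(27,99,47)),(t,T(180,548),(-27,99,46)),(t,T(160,522),(-15,93,50)),(t,T(370,212),(-15,-93,50)),
(s,S(52,238),(-27,99,48)),(s,S(548,285),(-27,-95,48)),(s,S(755,375),(-27,-179,12)),(s,S(752,262),(27,-179,12)),(s,S(548,178),(23,-93,50))]
B=[(w,W(579,228),(-27,-95,48)),(w,W(579,217),(-23,-95,48)),(w,W(583,196),(-15,-93,50)),(w,W(597,90),(23,-93,50)),(w,W(775,63),(27,-179,12)),(w,W(748,201),(-27,-179,12)),(w,W(33,228),(-27,99,47)),(w,W(27,70),(27,99,48))]
for C in (A,B,A+B):
    f=lambda P:np.concatenate([np.array(proj(c,L2W(P,l)))-uv for c,uv,l in C])
    b=least_squares(f,[.576,.165,1.0],loss='soft_l1'); print(b.x.round(4),np.degrees(b.x[2]).round(2)); print(np.round(f(b.x).reshape(-1,2)[-8:],1).tolist())
    P=b.x; print('disc w',world2l(P,ray(w,*W(275,136),.012)),'t',world2l(P,ray(t,*T(231,372),.012)))
np.save('P.npy',P); tgt(P,(-6,58,180))
E
```

```text
[0.5759 0.1653 1.0022] 57.42
[[-1.3, 0.1], [0.4, 0.6], [0.2, -0.1], [-1.9, 0.3], [-0.3, 1.2], [0.8, -0.9], [0.5, 0.3], [-0.1, 2.2]]
disc w [-1.9  7.8 12. ] t [-2.9  8.3 12. ]
[0.5758 0.1653 1.0051] 57.59
[[0.2, 0.3], [0.8, 0.4], [-0.6, 0.5], [0.3, -0.9], [1.4, -0.1], [0.8, 0.2], [-2.3, -1.0], [-2.0, 0.8]]
disc w [-1.8  7.7 12. ] t [-2.9  8.2 12. ]
[0.5759 0.1654 1.0043] 57.54
[[0.2, 0.3], [0.8, 0.4], [-0.6, 0.6], [0.4, -0.9], [1.4, -0.0], [0.8, 0.3], [-2.3, -1.1], [-1.9, 0.6]]
disc w [-1.9  7.8 12. ] t [-2.9  8.2 12. ]
slide [-0.0013  0.0021 -0.    ] roll 0.0048 t 2.95 pos [0.5226 0.1936 0.18  ] F [0.22 0.87 0.4 ] w [ -4.7  60.1 180. ]
```

The fits agree to within 1 mm. I'll descend to just above the flap, then push through slowly.

```bash
python3 -m crank '{"slide":[[-0.001,0.002,0.02],[-0.002,0.003,0.05],[-0.002,0.003,0.08],[-0.002,0.003,0.105],[-0.002,0.003,0.115],[-0.002,0.003,0.12],[-0.002,0.003,0.122],[-0.002,0.003,0.122]],"roll":[0.003,0.005,0.005,0.005,0.005,0.005,0.005,0.005],"grip":[0,0,0,0,0,0,0,0]}' 40
python3 - <<'E'
from h import *
P=np.load('P.npy'); tgt(P,(-6.5,58,6))
p=get_image('scene'); save(p,'scene2.png'); cv2.imwrite('pics/scene2z.png',cv2.resize(cv2.imread('pics/scene2.png')[120:290,170:380],None,fx=3,fy=3))
E
```

```text
time_s: 3.75
position: [0.5246, 0.1903, 0.0587]
tool_rot: [[0.537, 0.844, 0.001], [0.844, -0.537, 0.0], [0.001, 0.001, -1.0]]
ft_force: [1.0, 0.4, -0.1]
grip_width: 0.0001
slide [-0.0001 -0.0014  0.0527] roll -0.0005 t 3.75 pos [0.5246 0.1903 0.0587] F [ 1.02  0.36 -0.07] w [-6.4 56.7 58.7]
```

View pics/scene2z.png

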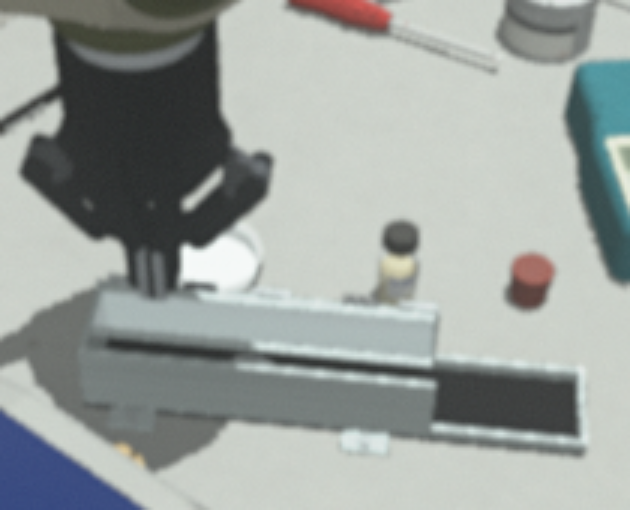

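```bash
python3 - <<'E'
from h import *
P=np.load('P.npy'); p=get_image('scene')
for l in [(-6.5,56.7,58.7),(-17.5,56.7,58.7),(4.5,56.7,58.7),(-15,56.7,50),(23,56.7,50),(-27,-95,48),(-6.5,56.7,6)]: print(l,((np.array(proj(p,L2W(P,l)))-(170,120))*3).round())
E
```

```text
(-6.5, 56.7, 58.7) [157. 316.]
(-17.5, 56.7, 58.7) [154. 331.]
(4.5, 56.7, 58.7) [161. 301.]
(-15, 56.7, 50) [156. 338.]
(23, 56.7, 50) [168. 287.]
(-27, -95, 48) [434. 386.]
(-6.5, 56.7, 6) [162. 377.]
```

```bash
python3 - <<'E'
from h import *
P=np.load('P.npy'); p=get_image('wrist'); save(p,'wrist2.png'); 
for l in [(-17.5,72,58.7),(4.5,72,58.7),(-17.5,42,58.7),(4.5,42,58.7),(-15,93,50),(-15,-93,50)]: print(l,np.array(proj(p,L2W(P,l))).round())
s=get_image('scene'); save(s,'scene3.png'); cv2.imwrite('pics/scene3z.png',cv2.resize(cv2.imread('pics/scene3.png')[180:265,185:285],None,fx=7,fy=7,interpolation=cv2.INTER_CUBIC))
E
```

```text
(-17.5, 72, 58.7) [231. 257.]
(4.5, 72, 58.7) [230. 218.]
(-17.5, 42, 58.7) [287. 257.]
(4.5, 42, 58.7) [288. 218.]
(-15, 93, 50) [194. 246.]
(-15, -93, 50) [530. 246.]
```

View pics/scene3z.png

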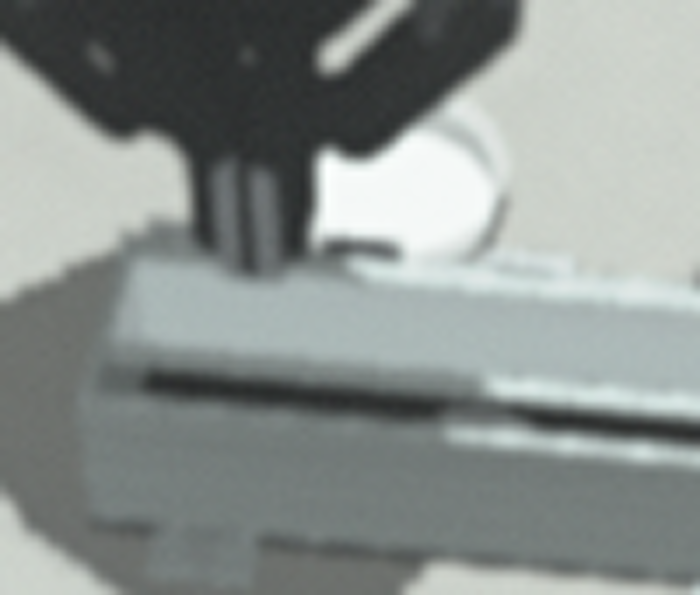

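View pics/wrist2.png

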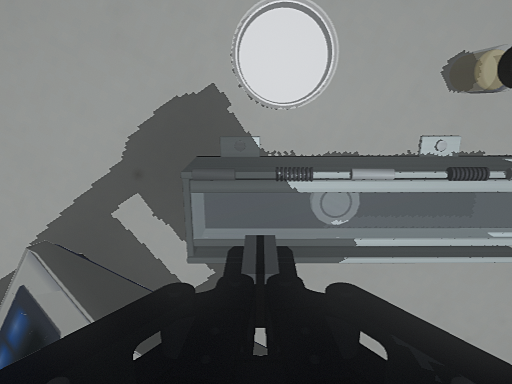

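```bash
python3 - <<'E'
from h import *
P=np.load('P.npy'); p=get_image('wrist'); s=get_image('scene')
for z in (50,58.7,65,70,75,80,85,90):
  f=lambda c,row: min(np.arange(-40,40,.25),key=lambda x:abs(proj(c,L2W(P,(x,57,z)))[1]-row))
  print(z,'scene x',f(s,218.9),'wrist x',f(p,235), 'cols', [proj(s,L2W(P,(-10,y,z)))[0].round() for y in (72,57,42)],[proj(p,L2W(P,(0,y,z)))[0].round() for y in (72,57,42)])
print(observe()['position'],observe()['q'])
E
```

```text
50 scene x 15.75 wrist x -8.5 cols [np.float64(213.0), np.float64(222.0), np.float64(231.0)] [np.float64(231.0), np.float64(259.0), np.float64(287.0)]
58.7 scene x 7.75 wrist x -5.0 cols [np.float64(213.0), np.float64(222.0), np.float64(231.0)] [np.float64(230.0), np.float64(259.0), np.float64(288.0)]
65 scene x 2.0 wrist x -2.25 cols [np.float64(213.0), np.float64(222.0), np.float64(231.0)] [np.float64(229.0), np.float64(259.0), np.float64(289.0)]
70 scene x -2.5 wrist x 0.0 cols [np.float64(212.0), np.float64(222.0), np.float64(231.0)] [np.float64(228.0), np.float64(259.0), np.float64(290.0)]
75 scene x -7.25 wrist x 2.0 cols [np.float64(212.0), np.float64(221.0), np.float64(231.0)] [np.float64(227.0), np.float64(259.0), np.float64(291.0)]
80 scene x -11.75 wrist x 4.25 cols [np.float64(212.0), np.float64(221.0), np.float64(230.0)] [np.float64(226.0), np.float64(259.0), np.float64(292.0)]
85 scene x -16.25 wrist x 6.25 cols [np.float64(212.0), np.float64(221.0), np.float64(230.0)] [np.float64(225.0), np.float64(259.0), np.float64(293.0)]
90 scene x -21.0 wrist x 8.5 cols [np.float64(212.0), np.float64(221.0), np.float64(230.0)] [np.float64(224.0), np.float64(259.0), np.float64(294.0)]
[0.52431627 0.19027273 0.0583681 ] [ 7.78478551e+00  3.13694757e+01  8.57145639e+01 -1.83679378e-04
  6.28684161e+01  4.02716252e+01]
```

The picture shows the fingertips about 25 mm higher than the reported TCP would project to. Going down slowly and checking force and pictures again should settle it.

```bash
python3 -m crank '{"slide":[[0,-0.001,0.004],[0,-0.001,0.008],[0,-0.001,0.012],[0,-0.001,0.016],[0,-0.001,0.02],[0,-0.001,0.022],[0,-0.001,0.022],[0,-0.001,0.022]],"roll":[0,0,0,0,0,0,0,0],"grip":[0,0,0,0,0,0,0,0]}' 40
python3 - <<'E'
from h import *
P=np.load('P.npy'); tgt(P,(-6.5,58,6))
s=get_image('scene'); save(s,'scene4.png'); a=cv2.resize(cv2.imread('pics/scene4.png')[180:265,185:285],None,fx=4,fy=4,interpolation=cv2.INTER_CUBIC)
p=get_image('wrist'); save(p,'wrist4.png'); b=cv2.resize(cv2.imread('pics/wrist4.png')[150:320,160:360],(400,340))
cv2.imwrite('pics/both4.png',np.hstack([a,b]))
E
```

```text
time_s: 4.85
position: [0.5234, 0.1908, 0.036]
tool_rot: [[0.537, 0.844, 0.0], [0.844, -0.537, 0.0], [0.0, 0.0, -1.0]]
ft_force: [0.7, -0.1, -0.7]
grip_width: 0.0004
slide [ 0.0002 -0.      0.03  ] roll -0.0006 t 4.85 pos [0.5234 0.1908 0.036 ] F [ 0.66 -0.08 -0.67] w [-6.7 58.  36. ]
```

View pics/both4.png

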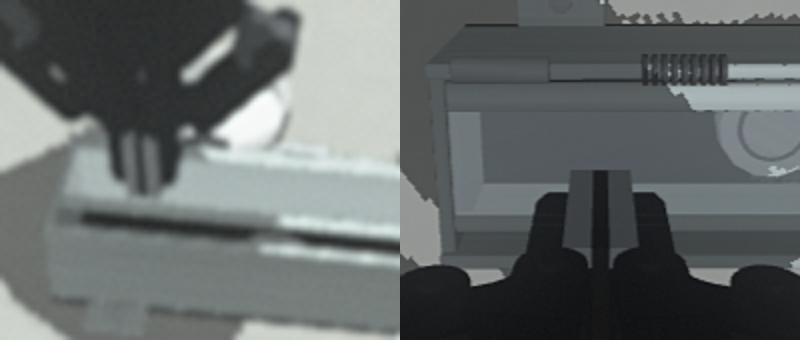

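```bash
python3 - <<'E'
from h import *
P=np.load('P.npy'); p=get_image('wrist'); s=get_image('scene')
for z in (45,50,55,58,60,62,65,70):
  f=lambda c,row: min(np.arange(-40,40,.25),key=lambda x:abs(proj(c,L2W(P,(x,58,z)))[1]-row))
  print(z,'scene x',f(s,228.7),'wrist x',f(p,235))
print(observe()['ft_force'])
E
```

```text
45 scene x -2.0 wrist x -1.25
50 scene x -6.25 wrist x 1.0
55 scene x -10.75 wrist x 3.0
58 scene x -13.5 wrist x 4.25
60 scene x -15.25 wrist x 5.25
62 scene x -17.0 wrist x 6.0
65 scene x -19.5 wrist x 7.25
70 scene x -24.0 wrist x 9.5
[-0.84485556  0.79454137  0.51117928]
```

```bash
python3 -m crank '{"slide":[[0,0,0.003],[0,0,0.006],[0,0,0.009],[0,0,0.012],[0,0,0.015],[0,0,0.018],[0,0,0.018],[0,0,0.018]],"roll":[0,0,0,0,0,0,0,0],"grip":[0,0,0,0,0,0,0,0]}' 40
python3 - <<'E'
from h import *
P=np.load('P.npy'); tgt(P,(-6.5,58,6))
s=get_image('scene'); save(s,'scene5.png'); a=cv2.resize(cv2.imread('pics/scene5.png')[180:265,185:285],None,fx=4,fy=4,interpolation=cv2.INTER_CUBIC)
p=get_image('wrist'); save(p,'wrist5.png'); b=cv2.resize(cv2.imread('pics/wrist5.png')[150:320,160:360],(400,340))
cv2.imwrite('pics/both5.png',np.hstack([a,b]))
E
```

```text
time_s: 5.85
position: [0.5232, 0.1906, 0.0179]
tool_rot: [[0.537, 0.844, -0.0], [0.844, -0.537, -0.0], [-0.0, -0.0, -1.0]]
ft_force: [-0.3, -1.2, 2.4]
grip_width: -0.0
slide [0.0004 0.     0.0119] roll -0.0005 t 5.85 pos [0.5232 0.1906 0.0179] F [-0.33 -1.23  2.38] w [-6.9 58.  17.9]
```

View pics/both5.png

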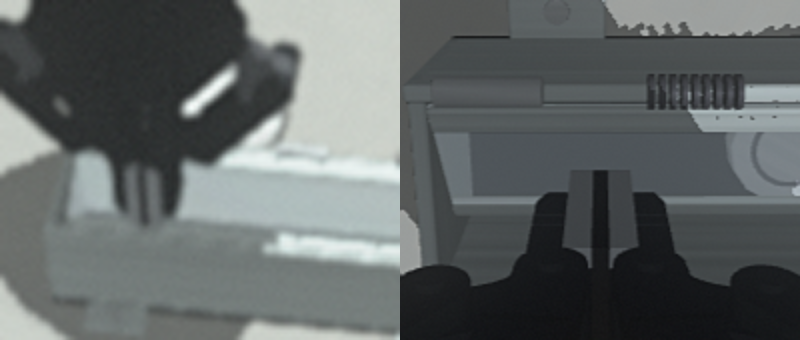

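View pics/wrist5.png

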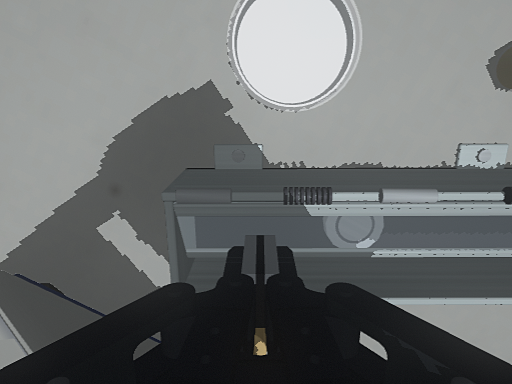

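```bash
python3 - <<'E'
from h import *
P=np.load('P.npy'); w=get_image('wrist')
for th in (0,.2,.3,.4,.5,.7,.9,1.05):
  print(th,[np.array(proj(w,L2W(P,(23-38*np.cos(th),y,50-38*np.sin(th))))).round(1).tolist() for y in (93,0,-50)])
E
```

```text
0 [[179.5, 284.7], [392.5, 284.7], [507.0, 284.7]]
0.2 [[183.1, 274.3], [386.5, 274.4], [495.8, 274.4]]
0.3 [[184.7, 268.5], [383.9, 268.6], [490.9, 268.6]]
0.4 [[186.1, 262.4], [381.5, 262.4], [486.6, 262.4]]
0.5 [[187.4, 256.0], [379.4, 256.0], [482.7, 256.0]]
0.7 [[189.5, 242.4], [376.0, 242.4], [476.3, 242.4]]
0.9 [[190.9, 228.2], [373.6, 228.2], [471.8, 228.3]]
1.05 [[191.6, 217.3], [372.5, 217.4], [469.7, 217.4]]
```

The flap edge now shows at row 257, which is about 0.48 rad and puts the contact at z≈41 mm. So the real fingertips are about 23 mm behind the reported TCP. I'll go on by true tip height, in steps with force checks.

```bash
python3 -m crank '{"slide":[[0,0,0.003],[0,0,0.006],[0,0,0.009],[0,0,0.012],[0,0,0.015],[0,0,0.018],[0,0,0.02],[0,0,0.02]],"roll":[0,0,0,0,0,0,0,0],"grip":[0,0,0,0,0,0,0,0]}' 40
python3 - <<'E'
from h import *
P=np.load('P.npy'); tgt(P,(-6.5,58,-16))
s=get_image('scene'); save(s,'scene6.png'); a=cv2.resize(cv2.imread('pics/scene6.png')[180:265,185:285],None,fx=4,fy=4,interpolation=cv2.INTER_CUBIC)
p=get_image('wrist'); save(p,'wrist6.png'); b=cv2.resize(cv2.imread('pics/wrist6.png')[150:320,160:360],(400,340))
cv2.imwrite('pics/both6.png',np.hstack([a,b]))
for th in (.5,.7,.9,1.05): print(th,proj(p,L2W(P,(23-38*np.cos(th),-40,50-38*np.sin(th)))))
E
```

```text
time_s: 6.8
position: [0.5231, 0.1907, -0.0024]
tool_rot: [[0.537, 0.844, -0.001], [0.844, -0.537, -0.0], [-0.0, -0.0, -1.0]]
ft_force: [0.1, -1.0, 2.0]
grip_width: 0.0001
slide [0.0004 0.0002 0.0136] roll -0.0006 t 6.8 pos [ 0.5231  0.1907 -0.0024] F [ 0.07 -0.97  2.03] w [-6.9 58.2 -2.4]
0.5 (np.float64(489.47172704999866), np.float64(277.63981659407165))
0.7 (np.float64(482.08777107869093), np.float64(261.6332282686772))
0.9 (np.float64(476.9293783796172), np.float64(245.20353445800453))
1.05 (np.float64(474.47031267271825), np.float64(232.75360779857647))
```

View pics/both6.png

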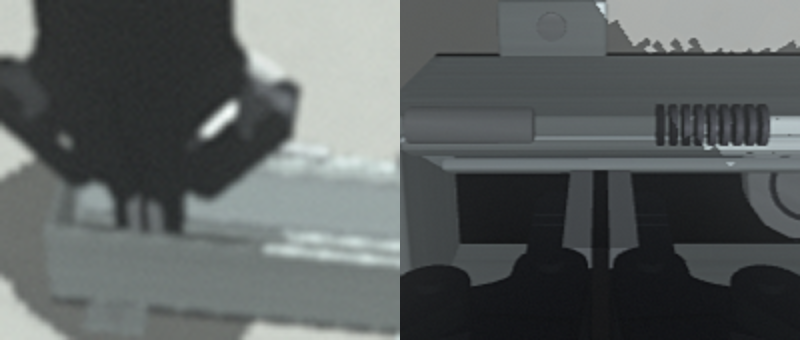

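View pics/wrist6.png

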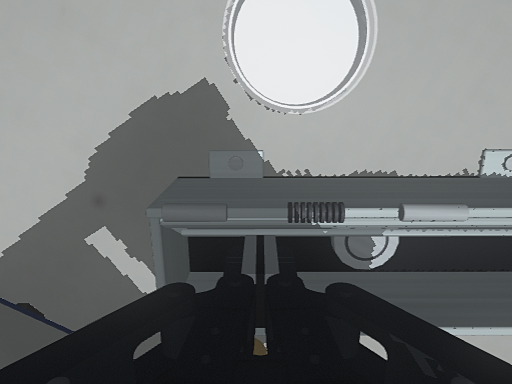

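The flap edge shows at row ~236 (about 1.0 rad), leaning on the fingers. The tip should be about 21 mm up, so I'll go down another 12 mm.

```bash
python3 -m crank '{"slide":[[0,0,0.002],[0,0,0.004],[0,0,0.006],[0,0,0.008],[0,0,0.01],[0,0,0.012],[0,0,0.012],[0,0,0.012]],"roll":[0,0,0,0,0,0,0,0],"grip":[0,0,0,0,0,0,0,0]}' 40
python3 - <<'E'
from h import *
P=np.load('P.npy'); tgt(P,(-6.5,58,-16))
s=get_image('scene'); save(s,'scene7.png'); a=cv2.resize(cv2.imread('pics/scene7.png')[170:255,185:285],None,fx=4,fy=4,interpolation=cv2.INTER_CUBIC)
p=get_image('wrist'); save(p,'wrist7.png'); b=cv2.resize(cv2.imread('pics/wrist7.png')[150:320,160:360],(400,340))
cv2.imwrite('pics/both7.png',np.hstack([a,b]))
E
```

```text
time_s: 7.7
position: [0.5229, 0.1906, -0.0143]
tool_rot: [[0.537, 0.844, -0.001], [0.844, -0.537, -0.0], [-0.001, -0.001, -1.0]]
ft_force: [-1.6, -2.8, -0.1]
grip_width: 0.0002
slide [0.0006 0.0003 0.0017] roll -0.0005 t 7.7 pos [ 0.5229  0.1906 -0.0143] F [-1.57 -2.84 -0.13] w [ -7.1  58.3 -14.3]
```

View pics/both7.png

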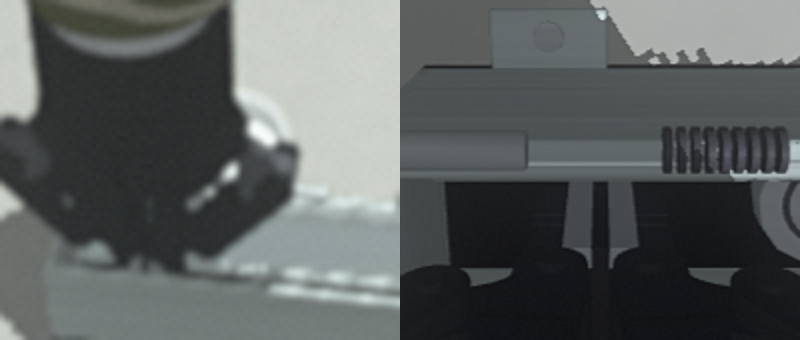

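```bash
python3 -m crank '{"slide":[[0,0,0.0005],[0,0,0.001],[0,0,0.0015],[0,0,0.002],[0,0,0.0025],[0,0,0.0025],[0,0,0.0025],[0,0,0.0025]],"roll":[0,0,0,0,0,0,0,0],"grip":[0,0,0,0,0,0,0,0]}' 40
python3 - <<'E'
from h import *
P=np.load('P.npy'); 
for i in range(2): 
  tgt(P,(-6.5,-101,-17)); p=get_image('wrist')
save(p,'wrist8.png')
E
```

```text
time_s: 8.6
position: [0.5234, 0.1908, -0.0165]
tool_rot: [[0.537, 0.843, 0.0], [0.843, -0.537, 0.0], [0.0, 0.0, -1.0]]
ft_force: [-0.5, -1.7, 0.6]
grip_width: 0.0002
slide [0.0003 0.159  0.0005] roll -0.0006 t 8.6 pos [ 0.5234  0.1908 -0.0165] F [-0.53 -1.73  0.64] w [ -6.7  58.  -16.5]
slide [0.0003 0.159  0.0005] roll -0.0005 t 8.65 pos [ 0.5234  0.1908 -0.0165] F [-0.4  -1.38  1.37] w [ -6.7  58.  -16.5]
```

View pics/wrist8.png

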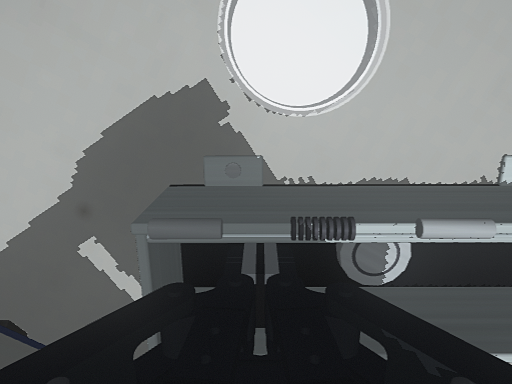

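No floor contact, and the disc shows ahead at about (375,260). I'll slide along the lane, first part.

```bash
python3 -m crank '{"slide":[[0,0.006,0],[0,0.013,0],[0,0.02,0],[0,0.026,0],[0,0.032,0],[0,0.038,0],[0,0.044,0],[0,0.05,0]],"roll":[0,0,0,0,0,0,0,0],"grip":[0,0,0,0,0,0,0,0]}' 40
python3 - <<'E'
from h import *
P=np.load('P.npy'); tgt(P,(-6.5,-101,-17)); p=get_image('wrist')
save(p,'wrist9.png'); s=get_image('scene'); save(s,'scene9.png'); a=cv2.resize(cv2.imread('pics/scene9.png')[160:280,185:375],None,fx=4,fy=4,interpolation=cv2.INTER_CUBIC); cv2.imwrite('pics/scene9z.png',a)
E
```

```text
time_s: 9.5
position: [0.5659, 0.1636, -0.0166]
tool_rot: [[0.537, 0.843, -0.0], [0.843, -0.537, -0.0], [-0.0, -0.0, -1.0]]
ft_force: [-3.3, -1.1, 0.5]
grip_width: -0.0002
slide [0.0004 0.1085 0.0004] roll -0.0006 t 9.5 pos [ 0.5659  0.1636 -0.0166] F [-3.34 -1.12  0.51] w [ -6.8   7.5 -16.6]
```

View pics/wrist9.png

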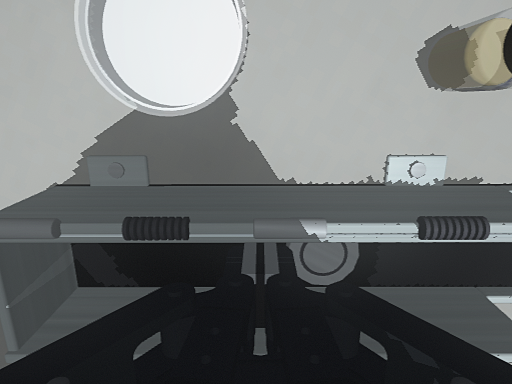

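View pics/scene9z.png

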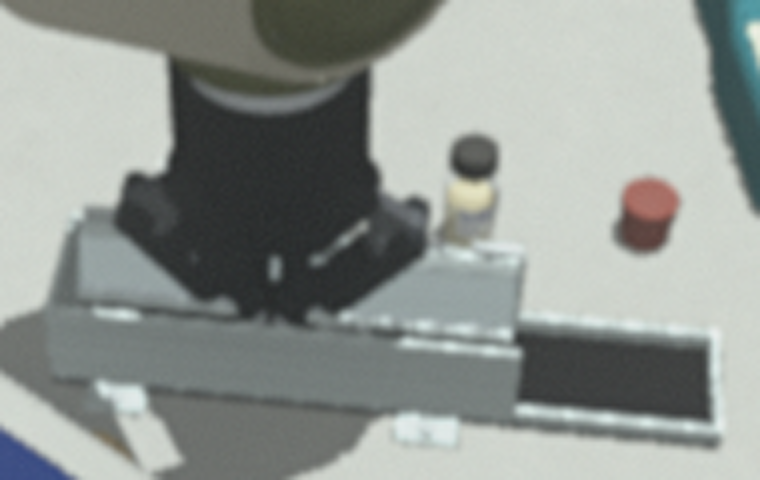

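```bash
python3 - <<'E'
from h import *
P=np.load('P.npy'); p=get_image('wrist'); print(world2l(P,ray(p,323,253,.012)), world2l(P,ray(p,359,253,.012)))
E
python3 -m crank '{"slide":[[0,0.006,0],[0,0.012,0],[0,0.018,0],[0,0.025,0],[0,0.032,0],[0,0.039,0],[0,0.045,0],[0,0.05,0]],"roll":[0,0,0,0,0,0,0,0],"grip":[0,0,0,0,0,0,0,0]}' 40
python3 - <<'E'
from h import *
P=np.load('P.npy'); tgt(P,(-6.5,-101,-17)); p=get_image('wrist')
save(p,'wrist10.png'); s=get_image('scene'); save(s,'scene10.png'); a=cv2.resize(cv2.imread('pics/scene10.png')[160:280,185:375],None,fx=4,fy=4,interpolation=cv2.INTER_CUBIC); cv2.imwrite('pics/scene10z.png',a)
E
```

```text
[ -1.4 -20.7  12. ] [ -1.4 -36.4  12. ]
time_s: 10.45
position: [0.6081, 0.1367, -0.0166]
tool_rot: [[0.537, 0.843, 0.0], [0.843, -0.537, 0.0], [0.0, 0.0, -1.0]]
ft_force: [-3.5, -0.5, 0.4]
grip_width: 0.0001
slide [0.0004 0.0584 0.0004] roll -0.0007 t 10.45 pos [ 0.6081  0.1367 -0.0166] F [-3.47 -0.5   0.4 ] w [ -6.9 -42.6 -16.6]
```

View pics/wrist10.png

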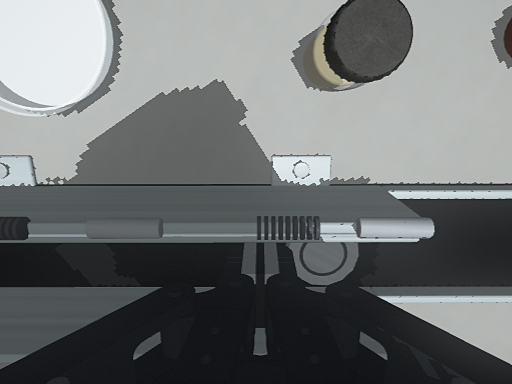

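View pics/scene10z.png

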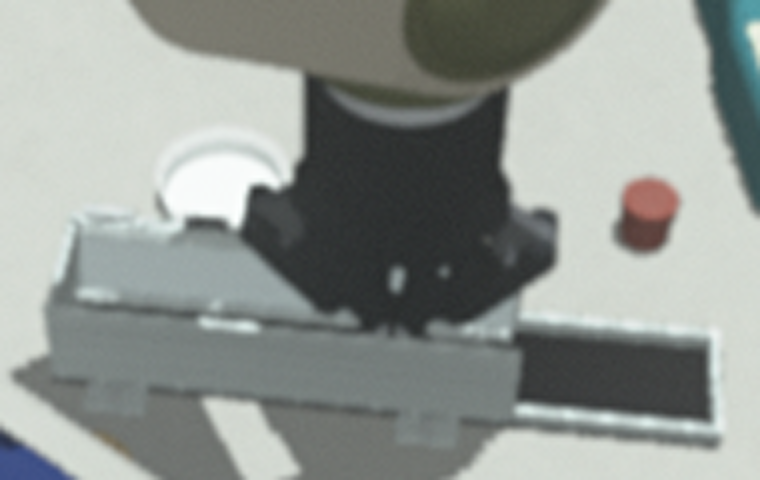

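The disc is riding on the finger front at about (323,253), centre y≈-71. I'll push it out to about -129.

```bash
python3 -m crank '{"slide":[[0,0.007,0],[0,0.015,0],[0,0.023,0],[0,0.031,0],[0,0.039,0],[0,0.047,0],[0,0.053,0],[0,0.058,0]],"roll":[0,0,0,0,0,0,0,0],"grip":[0,0,0,0,0,0,0,0]}' 40
python3 - <<'E'
from h import *
P=np.load('P.npy'); tgt(P,(-6.5,-101,-17)); p=get_image('wrist')
save(p,'wrist11.png'); s=get_image('scene'); save(s,'scene11.png'); a=cv2.resize(cv2.imread('pics/scene11.png')[160:280,185:375],None,fx=4,fy=4,interpolation=cv2.INTER_CUBIC); cv2.imwrite('pics/scene11z.png',a)
print(world2l(P,ray(p,323,253,.012)))
E
```

```text
time_s: 11.35
position: [0.6572, 0.1056, -0.0165]
tool_rot: [[0.537, 0.843, 0.0], [0.843, -0.537, -0.0], [0.0, 0.0, -1.0]]
ft_force: [-2.7, -1.1, 0.6]
grip_width: 0.0001
slide [0.0003 0.0003 0.0005] roll -0.0007 t 11.35 pos [ 0.6572  0.1056 -0.0165] F [-2.69 -1.15  0.59] w [  -6.8 -100.7  -16.5]
[  -1.5 -128.3   12. ]
```

View pics/wrist11.png

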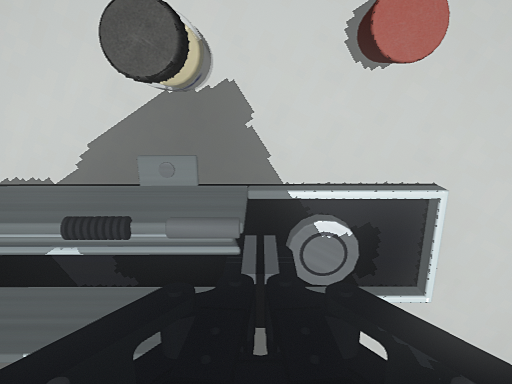

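View pics/scene11z.png

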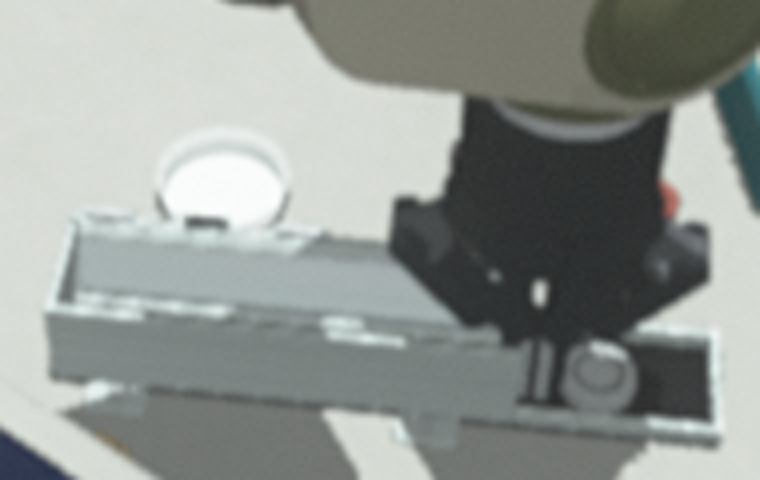

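The disc lies flat in the tray at (323,250) in the wrist view, well beyond the flap's end. I'll back off a little and lift.

```bash
python3 -m crank '{"slide":[[0,-0.002,0],[0,-0.004,0],[0,-0.004,-0.005],[0,-0.004,-0.012],[0,-0.004,-0.019],[0,-0.004,-0.026],[0,-0.004,-0.033],[0,-0.004,-0.04]],"roll":[0,0,0,0,0,0,0,0],"grip":[0,0,0,0,0,0,0,0]}' 40
python3 -m crank '{"slide":[[0,0,-0.008],[0,0,-0.016],[0,0,-0.03],[0,0,-0.05],[0,0,-0.075],[0,0,-0.1],[0,0,-0.1],[0,0,-0.1]],"roll":[0,0,0,0,0,0,0,0],"grip":[0,0,0,0,0,0,0,0]}' 40
python3 - <<'E'
from h import *
P=np.load('P.npy'); tgt(P,(-6.5,-101,-17)); p=get_image('wrist')
save(p,'wrist12.png'); s=get_image('scene'); save(s,'scene12.png'); a=cv2.resize(cv2.imread('pics/scene12.png')[160:280,185:375],None,fx=4,fy=4,interpolation=cv2.INTER_CUBIC); cv2.imwrite('pics/scene12z.png',a)
for d in silhouettes('disc',p): print(d['confidence'],d['box'],world2l(P,ray(p,*d['box'][:2],.012)))
E
```

```text
time_s: 12.25
position: [0.6519, 0.0985, 0.0169]
tool_rot: [[0.539, 0.842, -0.008], [0.842, -0.539, -0.014], [-0.017, 0.001, -1.0]]
ft_force: [3.8, -47.0, -30.7]
grip_width: 0.0001
time_s: 13.05
position: [0.6533, 0.109, 0.1244]
tool_rot: [[0.536, 0.844, 0.002], [0.844, -0.536, 0.001], [0.002, 0.002, -1.0]]
ft_force: [-0.8, -1.0, -1.1]
grip_width: -0.0002
slide [-0.0007  0.0052  0.1414] roll 0.0004 t 13.05 pos [0.6533 0.109  0.1244] F [-0.82 -0.98 -1.13] w [ -6.1 -95.5 124.4]
0.87 [298.8, 178.9, 38.2, 36.3] [  -1.9 -128.4   12. ]
```

View pics/wrist12.png

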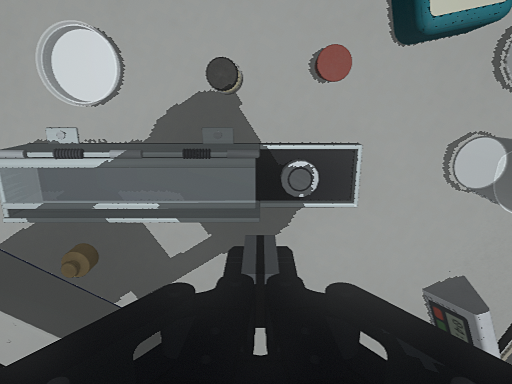

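View pics/scene12z.png

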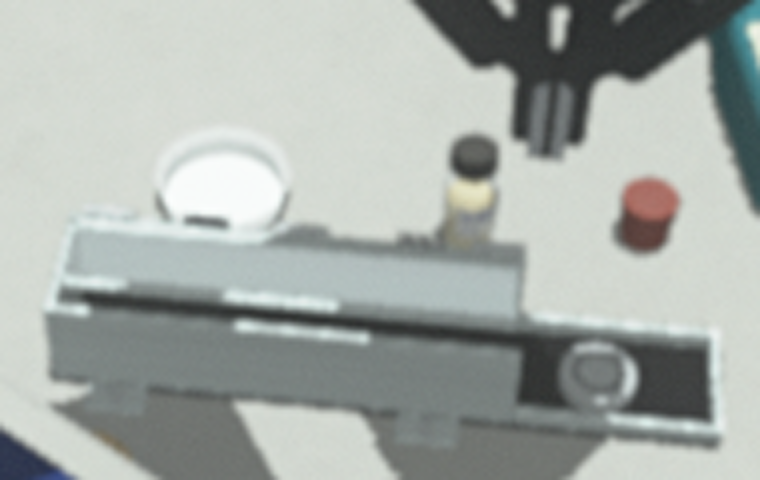

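The fingers snagged for a moment on the lift (about 56 N at the wrist, then free). Before handing in I'll check the flap, the disc and the neighbours.

```bash
python3 - <<'E'
from h import *
P=np.load('P.npy'); p=get_image('wrist'); save(p,'wrist13.png'); s=get_image('scene')
for th in (0,.05,.1,.2): print(th,[np.round(proj(c,L2W(P,(23-38*np.cos(th),y,50-38*np.sin(th)))),1).tolist() for c in (p,s) for y in (0,-93)])
cv2.imwrite('pics/w13z.png',cv2.resize(cv2.cvtColor(p['frame'],cv2.COLOR_RGB2BGR)[130:240,100:370],None,fx=2.9,fy=2.9,interpolation=cv2.INTER_CUBIC))
s0=cv2.imread('pics/scene0.png').astype(int); d=np.abs(cv2.cvtColor(s['frame'],cv2.COLOR_RGB2BGR).astype(int)-s0).max(2)
a=cv2.imread('pics/scene0.png')[180:280,185:375]; b=cv2.cvtColor(s['frame'],cv2.COLOR_RGB2BGR)[180:280,185:375]
cv2.imwrite('pics/cmp.png',cv2.resize(np.vstack([a,b]),None,fx=2.9,fy=2.9))
for t,z in [('vial_1',.056),('petri_dish',.016),('rubber_stopper',.026),('weight_1',.03)]:
    for q in silhouettes(t,s)[:1]: print(t,np.round(q['box'],1))
    for q in silhouettes(t,p)[:1]: print(t,'wrist',world2l(P,ray(p,*q['box'][:2],z)))
E
```

```text
0 [[129.7, 207.9], [256.7, 208.0], [256.3, 236.1], [313.9, 241.8]]
0.05 [[130.6, 207.0], [256.7, 207.2], [256.3, 236.9], [313.8, 242.5]]
0.1 [[131.5, 206.0], [256.7, 206.2], [256.3, 237.5], [313.7, 243.2]]
0.2 [[133.3, 203.7], [256.8, 203.9], [256.3, 238.8], [313.6, 244.4]]
vial_1 [303.  205.8  13.8  27.5]
vial_1 wrist [ 77.5 -72.8  56. ]
petri_dish [239.9 206.1  31.3  25.9]
petri_dish wrist [88.  40.3 16. ]
rubber_stopper [348.1 213.9  15.3  16.7]
rubber_stopper wrist [  87.6 -149.9   26. ]
weight_1 wrist [-66.6  53.9  30. ]
```

View pics/w13z.png

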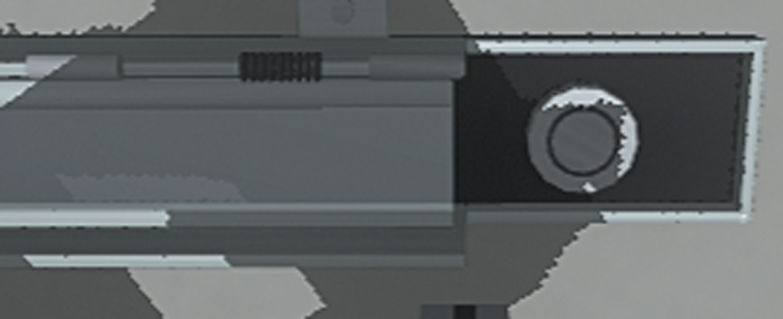

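View pics/cmp.png

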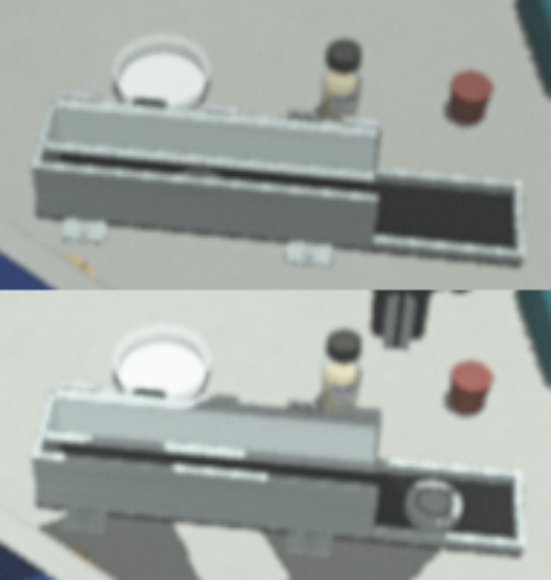

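```bash
python3 - <<'E'
from h import *
P=np.load('P.npy'); p=get_image('wrist'); s=get_image('scene')
for z in (0,15,30): print(z,np.round(proj(p,L2W(P,(-78,67,z))),1),np.round(proj(s,L2W(P,(-78,67,z))),1))
q=silhouettes('weight_1',p); print(q[0]['box']); print(observe()['time_s'],observe()['ft_force'])
cv2.imwrite('pics/cw.png',cv2.resize(np.hstack([cv2.imread('pics/scene0.png')[255:290,195:245],cv2.cvtColor(s['frame'],cv2.COLOR_RGB2BGR)[255:290,195:245]]),None,fx=7,fy=7))
E
```

```text
0 [ 83.9 254.8] [210.3 281.8]
15 [ 75.5 262.5] [209.6 276.3]
30 [ 66.2 271. ] [209.  270.7]Traceback (most recent call last):
  File "<stdin>", line 4, in <module>
IndexError: list index out of range
```

The weight also stands where it was: predicted (84,255) to (66,271), seen about (86,254) to (70,268). Handing in.

```bash
python3 - <<'E'
from h import *
print(observe()['time_s'],np.round(observe()['ft_force'],2)); print(close_job())
E
```

```text
13.85 [-0.52 -0.01 -0.14]
the job is handed in; nothing more can be done
None
```

The job is handed in at 13.85 s. The disc lies flat in the tray and the flap is shut. With the fingers shut, I pushed down through the flap behind the disc and held the flap open at about 1 rad. I slid the disc along the lane into the tray, backed off 4 mm and lifted out.

**Last checks**
- **Disc:** its centre is at local (-2, -128) mm, so its near edge is about 19 mm past the end of the flap.
- **Flap:** its free edge is level, where the shut position projects to within about a pixel in the wrist view.
- **Neighbours:** vial, dish and stopper were found within about 4 mm of where they started, which is about the measuring error. The brass weight's network position came out 17 mm off, because it had been computed for the height of its top. A projected model matched the picture to a few pixels; a repeat network look did not find the weight.
- **Robot:** the arm was clear of everything, with forces near zero.

**What disagreed or went wrong**
- **Fingertip position:** with the fingers shut, the real tips were about 23 to 25 mm behind the reported TCP. The pictures and the flap contact both showed this, so I worked by true tip height.
- **Snag on lifting:** the fingers caught between the flap and the wall for a moment, and the wrist read about 56 N before they came free. That is under the 120 N wrist limit. I took it as finger contact, not the gripper body, but did not check that against the 40 N limit. Nothing visibly moved.

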